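# Load a lens tube and hold the curing lamp's enabling lever

## Robot

A 7-joint arm with a two-finger parallel gripper is mounted at the origin on the work surface. World frame = base frame: x ahead of the robot, y to its left, z up, the work surface at z = 0. Lengths are in m, angles in rad, forces in N, time in s.
With the tool pointing down it reaches from about 0.425 to 0.925 m from the base axis. Payload 6.8 kg.
Tool frame: the origin (TCP) lies at the very end of the fingers, on their centre line; the grasp point (between the pads) lies 19 mm behind it; z points along the fingers, y is the line along which they close (so a half turn about z gives the same grasp; the last joint's range is limited). The gripper opens to 85 mm and grips with 20 to 120 N. Pads are 22 mm wide; open, the fingers measure 114 mm over their backs; the gripper's body (76 mm by 85 mm) begins 54 mm behind the grasp point. The pads swing forward as they close: fully open they stand 13 mm farther back than shut.
Start: joints at [1.152, 0.477, 0.022, 1.555, -0.011, 1.109, -0.083], TCP at [0.206, -0.643, 0.196] pointing down, gripper open.
Joint ranges: [-2.96, 2.96], [-0.34, 2.1], [-1.41, 1.46], [0.24, 2.44], [-1.37, 4.51], [0.17, 1.92], [-2.96, 2.96]. Speed limits (rad/s): [2.39, 2.39, 3.14, 3.14, 3.14, 3.14, 3.14].

## Interface

Orientations are given as a unit quaternion [w, x, y, z].
In Python, from station import bot gives the robot as it stands. The module is installed in compiled form; this text tells all that it offers.
- The arm moves only by the shell command python3 -m jog 'ROWS' [OPENING] [FORCE]. ROWS is JSON, a list of rows, each a list of 4 numbers: the shift along the tool's x, y, z in cm, then the turn about the tool's z in rad. In form: [[x, y, z, spin], ...]. A call has 1 to 20 rows; each row is the pose to reach, as a shift and turn from the pose commanded when the call began, along the tool's axes at that moment; what a row does not reach only later rows make up. A row lasts 1/12 s, in which the tool goes at most 41.7 mm and 7.16 degrees, less where a joint would pass 70% of its speed; a pose out of reach is approached as far as the arm can. A call with a gripper value outside its range is refused whole. OPENING is the closure, from -1 (fully open) to 1 (shut), set as the call begins (- or left out, the last holds). The fingers move at their own pace and stop on an object; FORCE is the grip in N (left out, the last holds). Time passes only in rows, so rows that repeat a pose let the fingers close. It gives the time, the measured TCP pose, the force, the opening and the grip force at its end, in the units of the state.
- bot.get_obs(): the state, without advancing time (a new reading comes with each control period).
- bot.read_camera(name): name is "side" or "top"; returns a dict with "pixels" (420x560x3 uint8, red, green, blue), "depth" (420x560 float32, m along the optical axis (not along the pixel's ray), 0 where there is no reading), "fovy" (degrees; the focal length in pixels is half the picture's height over the tangent of half this angle, whatever the lens; pixels are square), "cx", "cy" (the principal point, pixels), "pose" (4x4, takes a point from camera to world coordinates). Camera axes: x right, y down, z forward; pixel columns grow to the right and rows downward; lengths in m; the calibration is good to about 2 mm. A picture is of the moment at which its call begins.
- bot.hand_in(): hands the job in; it is judged then, once.
The state is a dict: "t": time; "q": joint angles; "joint_vel": joint speeds; "joint_torque": joint torques, N m; "eef_pos": TCP position; "tool_rot": TCP orientation; "contact_force": force on the tool from outside, world axes, zero at the start; "torque": the same for the moment, N m; "gripper_width": opening from 0.0 (shut) to 1.0 (fully open); "grasp_force": force on a finger pad.
Only numpy, scipy, OpenCV 4.12 (cv2) and the standard library are available. Lean on these libraries where they do the work, as an engineer would, in place of code of your own. Each camera call takes 0.05 s, during which the arm holds its last target. There are 200 camera calls.

## Task

Take the tall lens tube out of the compartment tray, slip it over the glass light post of the curing station so that it stands flat on its seat, and let go of it. Only then press the crossbar of the sprung enabling lever down until the lever arm is level, without ever squeezing it down near its bottom stop (that trips it), and finish the program while still holding it level with the fingers. Leave the other parts in the tray and everything else on the bench where it is.

Things in the scene. Friction and masses are not known exactly. Their poses are not given: they have to be found in the camera images.
- tray: Grey open plastic tray fixed to the bench, 180 x 180 mm, 16 mm high outside, walls and floor 5 mm thick, one divider each way: 2 x 2 compartments about 82 mm square, centres 44 mm from the tray's centre in its x and y, one part in each. Origin: centre of the underside; x, y along its sides. It lies left or right of the station, the lever unit on the other side.
- tube: The lens tube to load: plain aluminium, a straight thick-walled round tube, 36 mm outside diameter, 22 mm bore right through, 40 mm tall, 50 to 100 g; the tallest part in the tray, standing upright on the floor of one compartment (any of the four). Origin: centre of its lower end, z along the axis, up.
- flat_ring: Other part in the tray, leave it: flat wide aluminium ring, 52 mm outside, 36 mm bore, 12 mm tall. Origin: centre of the underside.
- plug: Other part in the tray, leave it: solid stepped aluminium plug without a hole, 32 mm across at its foot, 20 mm at its top, 26 mm tall. Origin: centre of the underside.
- cone_cap: Other part in the tray, leave it: solid conical aluminium cap without a hole, 40 mm across at its foot, 18 mm at its top, 24 mm tall. Origin: centre of the underside.
- seat (a point): Centre of the curing station's seat, z up. The station is a fixed white round base, 100 mm diameter, 20 mm high; on it a dark steel disc, 54 mm diameter, whose top, 30 mm above the bench, is the seat. From its middle a glass light post of 18 mm diameter rises 18 mm, its top 4 mm tapering to 12 mm. A seated tube has its origin at this point.
- switch: Enabling-lever unit: dark steel foot plate 170 x 85 mm, 10 mm thick, fixed to the bench; at its +x end two white upright cheeks (60 mm long, 12 mm thick, tops 90 mm above the bench) carry the lever's pivot between them. Origin: centre of the underside; the lever arm points along its -x from the pivot, z up. The lever counts as part of it.
- pivot (a point): The lever's pivot axis, midway between the cheeks, 70 mm above the bench and 50 mm along +x of the lever unit's origin; the axis runs along the unit's y.
- bar (a point): Middle of the lever's crossbar axis: a black round bar of 16 mm diameter, 64 mm long, parallel to the pivot and 105 mm from it, at the end of a flat aluminium arm 24 mm wide and 10 mm thick; this point moves with the lever. Press here from above.
- paddle (a joint): Lever angle, rad. 0 = released, arm sloping up 0.5 rad (29 degrees) from the pivot; grows as the crossbar is pressed; 0.5 = arm level (bar axis 70 mm above the bench, like the pivot); 0.9 = bottom stop. Sprung back to 0: about 4 N on the bar starts it, 7 N holds it level, 10 N reaches the stop. Level means 0.38 to 0.62; beyond 0.8 it trips.
- oil_bottle: Bystander: small amber bottle, 28 mm diameter, 65 mm tall. Origin: centre of the underside.
- dish: Bystander: shallow clear plastic dish, 80 mm diameter, 15 mm tall. Origin: centre of the underside.
- driver: Bystander: screwdriver 150 mm long, lying across the bench near the robot. Origin: its middle, at the underside.
- slide_box: Bystander: blue plastic slide box, 85 x 100 x 35 mm. Origin: centre of the underside.
- objective_jar: Bystander: black screw-top jar for an objective, 48 mm diameter, 70 mm tall. Origin: centre of the underside.
- tissue_pack: Bystander: flat cardboard pack of lens tissue, 100 x 75 x 18 mm. Origin: centre of the underside.
- pen_cup: Bystander: white ceramic cup, 70 mm diameter, 85 mm tall. Origin: centre of the underside.
Things that resemble listed ones, but are neither listed nor needed, are in the scene too. What is shaped like the tube but brown or orange is not meant.

How it is judged:
By the outcome, as a careful person would: the job done as asked, in the order asked, and still so for the second after the job is handed in, while the arm keeps its last pose, push and grip.
It also fails if it takes over 61 s, if anything falls off the work surface, if the arm or the gripper's body presses on something with over 40 N, if the wrist force passes 120 N, or if a joint passes its speed limit or range.

## Working session

There is one attempt and no reset: what is moved stays moved. The work goes in short steps, Python scripts to look and compute and a shell command to move; the robot and the scene stay as the last step left them, time stands still between calls to the robot, and variables do not carry over. Pictures are saved under pics/ and viewed, at most 10 in all, crops included, and the job is handed in when it is done.

```bash
mkdir -p pics
cat > h.py <<'E'
import numpy as np, cv2
from station import bot
def cam(n):
    c=bot.read_camera(n); return c
def save(c,f,crop=None,s=1):
    im=c["pixels"][:,:,::-1]
    if crop: x0,y0,x1,y1=crop; im=im[y0:y1,x0:x1]
    cv2.imwrite("pics/"+f,cv2.resize(im,None,fx=s,fy=s,interpolation=cv2.INTER_CUBIC))
def cloud(c):
    d=c["depth"];h,w=d.shape;f=h/2/np.tan(np.radians(c["fovy"])/2)
    v,u=np.mgrid[:h,:w]
    P=np.stack([(u-c["cx"])/f*d,(v-c["cy"])/f*d,d],-1)
    W=P@c["pose"][:3,:3].T+c["pose"][:3,3]; W[d==0]=np.nan
    return W
E
python3 - <<'E'
from h import *
for n in("top","side"):
    c=cam(n); save(c,n+"0.png",s=1.4); np.savez(n+"0.npz",**c); print(n,c["pose"].round(3).tolist(),c["fovy"],c["cx"],c["cy"])
print(bot.get_obs())
E
```

```text
top [[-0.012, -0.974, 0.228, 0.21], [-1.0, 0.012, -0.0, -0.013], [-0.003, -0.228, -0.974, 1.593], [0.0, 0.0, 0.0, 1.0]] 49.51558870375891 280.92266385361955 208.030549802024
side [[-0.923, -0.256, 0.288, 0.114], [-0.386, 0.635, -0.67, 0.957], [-0.011, -0.729, -0.684, 1.101], [0.0, 0.0, 0.0, 1.0]] 45.36268721127516 280.8026406575267 209.53843858735573
{'t': 0.1, 'q': array([ 1.15188943,  0.47775298,  0.02236442,  1.55635054, -0.01151194,
        1.10928305, -0.08312934]), 'joint_vel': array([-0.00102728, -0.00187195, -0.00029928, -0.00087443, -0.00071831,
       -0.00054871,  0.00149771]), 'joint_torque': array([ 3.90105561e-03, -5.97759283e+01,  1.61373261e+00, -2.81949824e+01,
        1.28905463e-02,  5.18428569e-03,  3.01616967e-05]), 'eef_pos': array([ 0.20622911, -0.64210582,  0.19510043]), 'tool_rot': array([-8.11111990e-04,  9.87951451e-01,  1.54761875e-01, -1.88563386e-04]), 'contact_force': array([ 0.10439121, -0.82142983, -0.41089341]), 'torque': array([ 0.00787225,  0.02397418, -0.02656232]), 'grasp_force': 0.0, 'gripper_width': 0.9996880768689278}
```

View pics/top0.png

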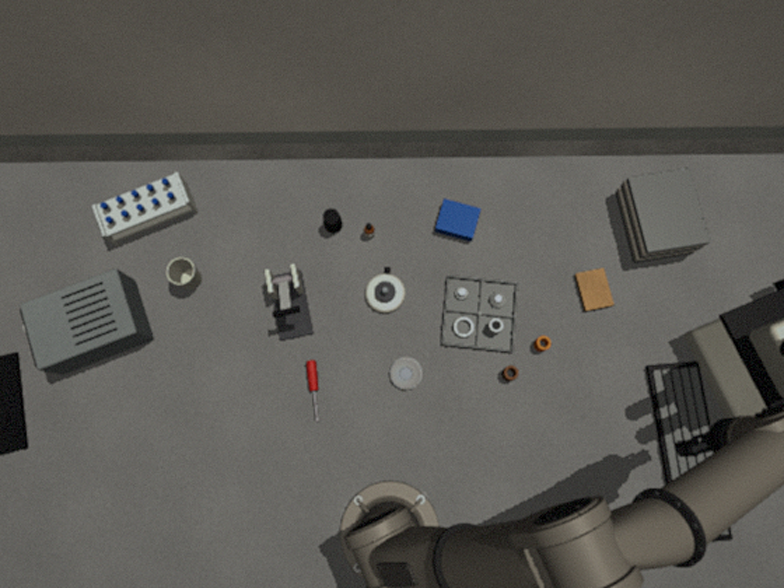

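View pics/side0.png

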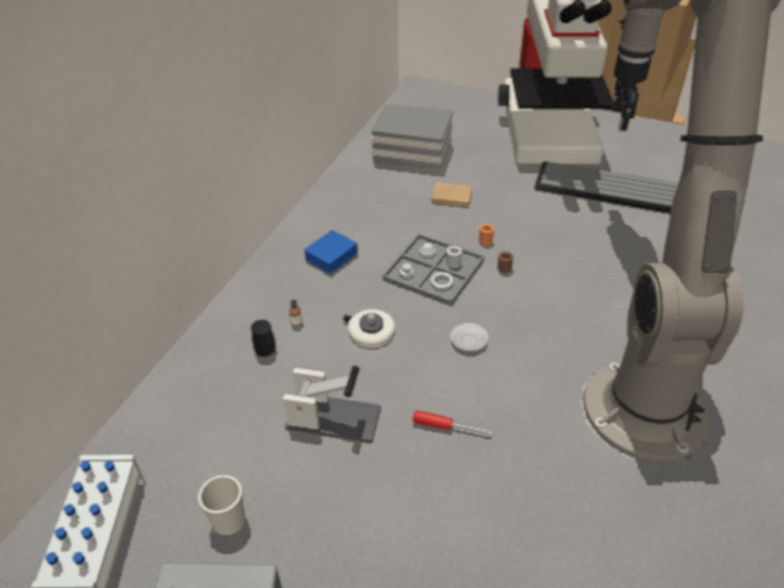

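The top view (display px, ×1.4) shows the tray at (479,314) and the station at (385,292). The lever unit is at (290,305) with its crossbar at (285,323).

Tube candidates:
- grey tall tube in the tray, (495,326)
- flat ring, (463,327)
- plug and cone cap, (461,293) and (498,299)
- orange tube, (543,343), and brown tube, (510,373), both outside the tray

I choose the grey tall one at (495,326), and will check it in a close crop.

```bash
cat > m.py <<'E'
from h import *
def circ(p):
    c,r=cv2.minEnclosingCircle((p[:,:2]*1000).astype(np.float32)); return np.round(c,1),round(r,1)
T=np.load("top0.npz");S=np.load("side0.npz")
def med(W,u0,v0,u1,v1,z0,z1):
    R=W[v0:v1,u0:u1].reshape(-1,3); return R[(R[:,2]>z0)&(R[:,2]<z1)]
A=cloud(T);B=cloud(S)
print("bench z", np.nanmedian(A[300:330,180:210,2]),np.nanmedian(B[300:330,400:420,2]))
def near(W,xy,r,z0,z1):
    R=W.reshape(-1,3); R=R[~np.isnan(R[:,0])]
    return R[(np.hypot(*(R[:,:2]-xy).T)<r)&(R[:,2]>z0)&(R[:,2]<z1)]
t=A[228:238,350:362].reshape(-1,3); t0=np.nanmedian(t[:,:2],0); print("tube guess",t0)
for n,W in(("top",A),("side",B)):
    print(n)
    p=near(W,t0,.035,.036,.055); print("tube top",len(p),circ(p),np.median(p[:,2]),p[:,:2].mean(0))
    p=near(W,A[209,275,:2],.07,.014,.027); print("base",len(p),circ(p),p.mean(0))
    p=near(W,A[209,275,:2],.05,.028,.036); print("seat",len(p),circ(p),p.mean(0))
    p=near(W,A[209,275,:2],.05,.042,.06); print("post",len(p),circ(p),p.mean(0))
    p=near(W,A[231,203,:2],.16,.105,.16); print("bar",len(p),p.mean(0),p.min(0),p.max(0))
    p=near(W,A[215,205,:2],.17,.078,.1); print("cheeks..",len(p),p.mean(0),p.min(0),p.max(0))
E
python3 m.py
python3 - <<'E'
from h import *
T=np.load("top0.npz");S=np.load("side0.npz")
a=cv2.resize(T["pixels"][190:275,300:400],(500,425),interpolation=2)
save(T,"tc.png",(180,180,400,280),3.6)
save(S,"sc.png",(190,160,370,320),3.7)
E
```

```text
bench z -0.0006632451902015557 -0.000529253326898238
tube guess [ 0.48828957 -0.272021  ]
top
tube top 52 (array([ 483., -263.]), 18.7) 0.042983871499654325 [ 0.48342972 -0.26241497]
base 428 (array([582. ,   7.1]), 56.9) [0.57513209 0.00916834 0.01990106]
seat 93 (array([571.8,  20.4]), 36.2) [0.57565653 0.01070177 0.0308725 ]
post 16 (array([576.6,  11.1]), 8.4) [0.57503069 0.00999002 0.04671044]
bar 151 [0.51639952 0.24281018 0.12068546] [0.49498019 0.2103427  0.10506946] [0.55159896 0.27264842 0.13270664]
cheeks.. 229 [0.59024524 0.25777773 0.08771261] [0.55023364 0.21821169 0.07806934] [0.63429448 0.299768   0.09887049]
side
tube top 68 (array([ 487.7, -266.7]), 22.8) 0.0424433448021756 [ 0.48461237 -0.26380999]
base 452 (array([583.3,   7.3]), 55.8) [0.57443155 0.01469053 0.01962989]
seat 114 (array([578.1,   8.7]), 28.0) [0.57582722 0.01121558 0.03069738]
post 23 (array([575.5,   9.1]), 10.8) [0.57626113 0.00930465 0.04605654]
bar 227 [0.51592819 0.24359493 0.12063563] [0.49522379 0.20622151 0.10500946] [0.54843645 0.27235335 0.13227122]
cheeks.. 445 [0.5906003  0.25879161 0.08678799] [0.53786947 0.21447997 0.07809733] [0.6344156  0.30054799 0.0998035 ]
```

View pics/tc.png

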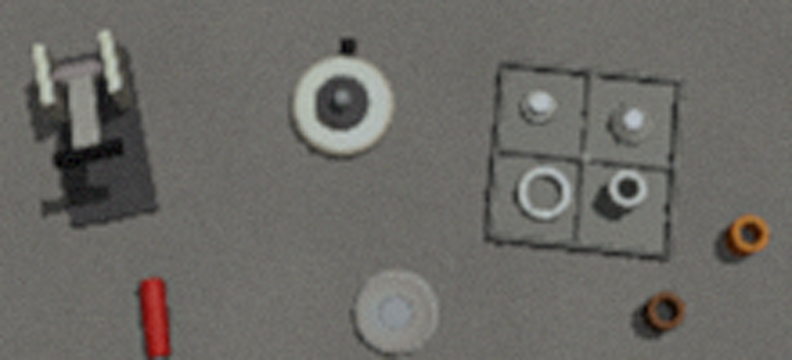

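View pics/sc.png

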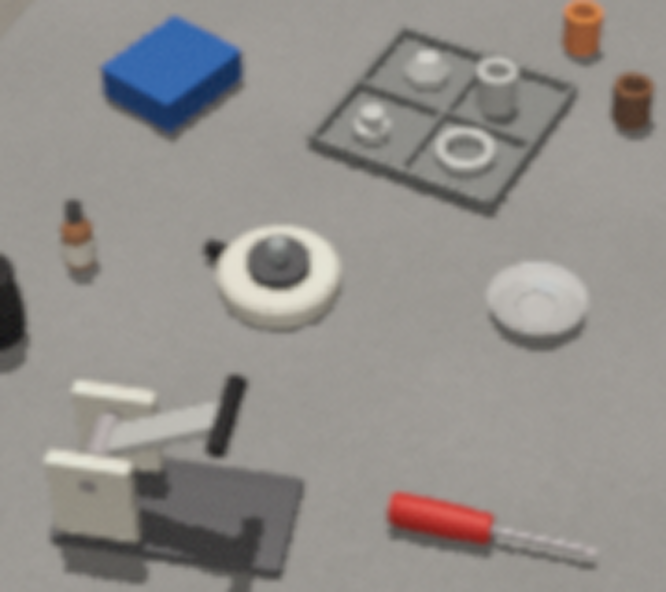

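Crop: the grey tube at top-crop (627,188) and side-crop (497,85) is tall, upright and bored, so the choice stands. The orange and brown ones are outside the tray. Seat disc is at top-crop (341,102), and the crossbar runs (56,161)–(122,148). Next I project these rays to known heights.

```bash
cat > r.py <<'E'
from h import *
T=np.load("top0.npz");S=np.load("side0.npz")
def hit(c,u,v,z):
    f=210/np.tan(np.radians(float(c["fovy"]))/2); P=c["pose"]
    d=P[:3,:3]@[(u-c["cx"])/f,(v-c["cy"])/f,1]; o=P[:3,3]
    return (o+d*(z-o[2])/d[2])[:2].round(4)
t=lambda x,y,z:hit(T,180+x/3.6-.4,180+y/3.6-.4,z)
s=lambda x,y,z:hit(S,190+x/3.7-.4,160+y/3.7-.4,z)
print("tube",t(627,188,.045),s(497,70,.045))
print("seat",t(341,102,.03),s(278,261,.03)); print("base",t(343,105,.02),s(279,269,.02))
print("posttop",t(343,96,.047),s(279,240,.047))
print("bar",t(56,161,.128),t(122,148,.128),s(240,377,.124),s(217,452,.124))
print("tray",t((500+682+668+486)/4,(66+80+258+240)/4,.016),s((405+576+491+312)/4,(32+91+212+143)/4,.016))
print("foot",t(75,226,.01),t(158,208,.01)) 
for n,c in(("top",T),("side",S)):
    W=cloud(c); px=c["pixels"].astype(int); m=(px.sum(2)<110)&(W[:,:,2]>.09)&(np.hypot(W[:,:,0]-.52,W[:,:,1]-.243)<.08)
    p=W[m]; 
    q=p[:,:2]; C=q.mean(0); a=np.linalg.svd(q-C)[2][0]; e=(q-C)@a
    print(n,len(p),p.mean(0).round(4),"axis",np.degrees(np.arctan2(a[1],a[0])).round(1),e.min(),e.max(), "mid",C+a*(e.min()+e.max())/2, np.percentile(p[:,2],[5,50,95]))
E
python3 r.py
```

```text
tube [ 0.4851 -0.2638] [ 0.4847 -0.2662]
seat [0.5767 0.0096] [0.5747 0.0103]
base [0.576  0.0078] [0.5746 0.0094]
posttop [0.5787 0.0073] [0.5763 0.0034]
bar [0.5019 0.2681] [0.5132 0.2083] [0.5129 0.206 ] [0.4995 0.2715]
tray [ 0.5176 -0.2277] [ 0.5142 -0.2182]
foot [0.4606 0.2703] [0.4773 0.1896]
top 79 [0.5076 0.2405 0.1256] axis -77.3 -0.029434668634527407 0.030588226912080786 mid [0.50776492 0.23997262] [0.11940386 0.12598379 0.130767  ]r.py:18: RuntimeWarning: Mean of empty slice.
  q=p[:,:2]; C=q.mean(0); a=np.linalg.svd(q-C)[2][0]; e=(q-C)@a
  ret = um.true_divide(
r.py:19: RuntimeWarning: Mean of empty slice.
  print(n,len(p),p.mean(0).round(4),"axis",np.degrees(np.arctan2(a[1],a[0])).round(1),e.min(),e.max(), "mid",C+a*(e.min()+e.max())/2, np.percentile(p[:,2],[5,50,95]))
Traceback (most recent call last):
  File "r.py", line 19, in <module>
    print(n,len(p),p.mean(0).round(4),"axis",np.degrees(np.arctan2(a[1],a[0])).round(1),e.min(),e.max(), "mid",C+a*(e.min()+e.max())/2, np.percentile(p[:,2],[5,50,95]))
                                                                                        ~~~~~^^
ValueError: zero-size array to reduction operation minimum which has no identity
```

```bash
python3 -m jog '[[2,-1.5,2,0],[5,-4,4,0.1],[9,-6.5,4,0.2],[13,-9,4,0.3],[17,-12,4,0.39],[21,-15,4,0.39],[25,-18,4,0.39],[29,-21,4,0.39],[33,-24,4,0.39],[36,-26,4,0.39],[38.1,-27.4,4,0.39],[38.1,-27.4,4,0.39],[38.1,-27.4,4,0.39],[38.1,-27.4,4,0.39]]' -0.13 20
python3 - <<'E'
from h import *
from scipy.spatial.transform import Rotation as R
o=bot.get_obs(); q=o["tool_rot"]; M=R.from_quat(np.r_[q[1:],q[0]]).as_matrix()
print(M.round(3)); print(((np.array([.485,-.265,.015])-o["eef_pos"])@M*100).round(2), o["q"].round(2))
c=cam("side"); save(c,"s1.png",(230,90,430,240),3.5)
E
```

```text
t: 1.27
eef_pos: [0.4865, -0.2629, 0.1557]
tool_rot: [-0.0, 0.999, -0.037, -0.0]
contact_force: [-0.1, -0.1, 0.2]
gripper_width: 0.563
grasp_force: 0.0
[[ 0.997 -0.074 -0.   ]
 [-0.074 -0.997  0.001]
 [-0.    -0.001 -1.   ]]
[-0.13  0.23 14.07] [ 0.43  0.32 -0.06  1.89  0.02  0.93 -1.28]
```

View pics/s1.png

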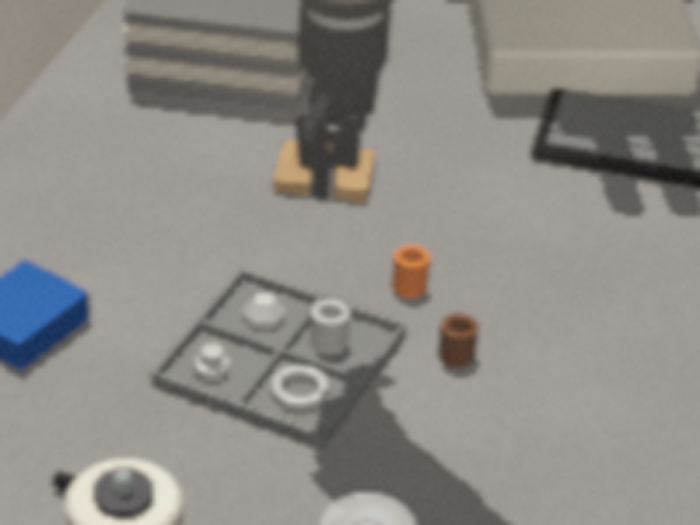

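The gripper hangs above the tube (crop (329,325)), and the fingers look clear of its neighbours. Now I go down in two stages.

```bash
python3 -m jog '[[-0.1,0.2,4,0],[-0.1,0.2,7.5,0],[-0.1,0.2,9.5,0],[-0.1,0.2,10.5,0],[-0.1,0.2,10.5,0],[-0.1,0.2,10.5,0]]'; python3 -m jog '[[0,0,0.7,0],[0,0,1.4,0],[0,0,2.1,0],[0,0,2.8,0],[0,0,3.4,0],[0,0,3.4,0],[0,0,3.4,0]]'
python3 - <<'E'
from h import *
c=cam("side"); save(c,"s2.png",(270,140,370,215),6)
E
```

```text
t: 1.82
eef_pos: [0.4839, -0.2684, 0.0514]
tool_rot: [0.0, 0.999, -0.04, -0.0]
contact_force: [-0.5, 0.4, 0.0]
gripper_width: 0.567
grasp_force: 0.0
t: 2.4
eef_pos: [0.4839, -0.267, 0.0165]
tool_rot: [-0.0, 0.999, -0.04, -0.0]
contact_force: [0.5, 0.0, -0.2]
gripper_width: 0.563
grasp_force: 0.0
```

View pics/s2.png

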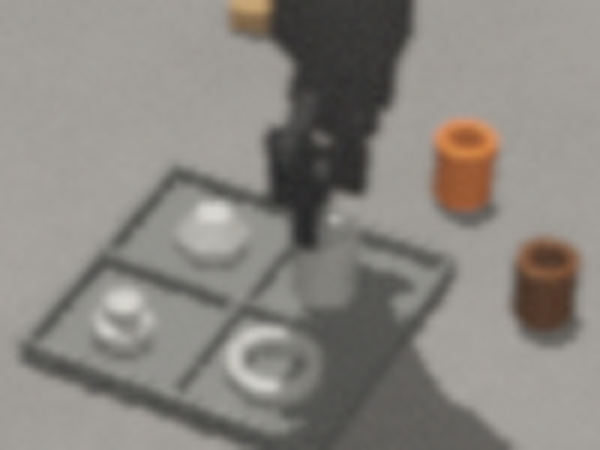

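The fingers straddle the tube (rim just visible at (340,220)), and the near fingertip at (308,240) is inside the compartment. Now I close.

```bash
python3 -m jog '[[0,0,0,0],[0,0,0,0],[0,0,0,0],[0,0,0,0],[0,0,0,0],[0,0,0,0],[0,0,0,0],[0,0,0,0]]' 1 40; python3 -m jog '[[0,0,-0.5,0],[0,0,-1.5,0],[0,0,-3,0],[0,0,-5,0],[0,0,-7,0],[0,0,-8,0],[0,0,-8,0],[0,0,-8,0]]'
python3 - <<'E'
from h import *
from scipy.spatial.transform import Rotation as R
o=bot.get_obs(); q=o["tool_rot"]; M=R.from_quat(np.r_[q[1:],q[0]]).as_matrix()
print(((np.array([.5757,.0098,.1])-o["eef_pos"])@M*100).round(2), o["q"].round(2))
c=cam("side"); save(c,"s3.png",(270,110,370,185),6)
p=cloud(c).reshape(-1,3); px=c["pixels"].reshape(-1,3).astype(int)
m=(np.hypot(p[:,0]-.484,p[:,1]+.267)<.03)&(px.min(1)>85); print(p[m].shape,np.nanpercentile(p[m],[5,50,95],axis=0).round(4))
E
```

```text
t: 3.12
eef_pos: [0.4842, -0.2672, 0.017]
tool_rot: [0.0, 0.999, -0.04, 0.0]
contact_force: [0.2, -0.3, 0.0]
gripper_width: 0.002
grasp_force: 0.0
t: 3.78
eef_pos: [0.4845, -0.2674, 0.0975]
tool_rot: [0.0, 0.999, -0.04, 0.001]
contact_force: [-1.0, -0.7, 0.3]
gripper_width: 0.002
grasp_force: 0.0
[  6.9  -28.35  -0.26] [ 0.44  0.4  -0.06  1.94  0.03  0.81 -1.29]
(305, 3) [[ 0.4593 -0.2805  0.0024]
 [ 0.479  -0.2558  0.0344]
 [ 0.506  -0.2415  0.4191]]
```

View pics/s3.png

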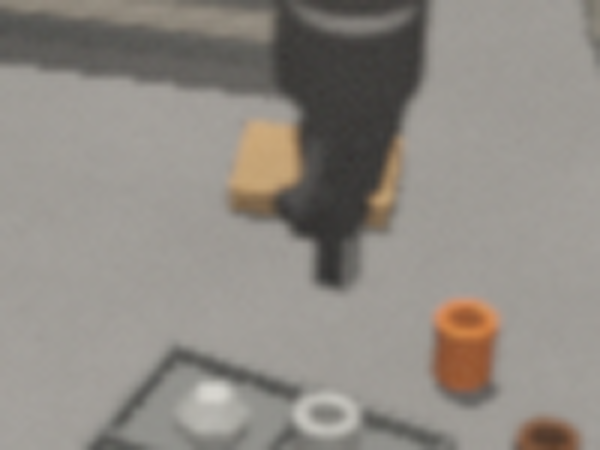

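The gripper shut on nothing: no grip force, and the tube still stands in its compartment at crop (327,413), apparently unmoved. I'll compare the predicted TCP projection with the seen fingertip at (335,285) to find the offset.

```bash
cat >> h.py <<'E'
def proj(c,p):
    P=c["pose"]; f=210/np.tan(np.radians(float(c["fovy"]))/2); q=P[:3,:3].T@(np.asarray(p)-P[:3,3])
    return np.array([c["cx"]+f*q[0]/q[2],c["cy"]+f*q[1]/q[2]]).round(1)
E
python3 - <<'E'
from h import *
from r import hit
E
python3 - <<'E'
from h import *
o=bot.get_obs(); 
s=cam("side");t=cam("top"); tcp=o["eef_pos"]
print("TCP",tcp, proj(s,tcp),"seen",(270+335/6,110+285/6), "top",proj(t,tcp))
for z in(.045,.005): print("tube@",z,(proj(s,[.485,-.265,z])-[270,110])*6)
for c in(s,t):
    W=cloud(c); R=W.reshape(-1,3); m=np.hypot(R[:,0]-tcp[0],R[:,1]-tcp[1])<.06
    p=R[m&(R[:,2]>.08)&(R[:,2]<.125)]; print(len(p), p.mean(0) if len(p) else "", p[:,2].min() if len(p) else "")
    p=R[m&(R[:,2]>.03)&(R[:,2]<.055)]; print("tube",len(p), p.mean(0) if len(p) else "")
W=cloud(s)
for v in range(150,166,2): print(v,[tuple((W[v,u]*1000).round(0)) for u in range(320,332,3)])
im=np.hstack([cv2.resize(t["pixels"][190:265,310:400],(540,450),interpolation=2)])
cv2.imwrite("pics/t3.png",im[:,:,::-1])
E
```

```text
tube [ 0.4851 -0.2638] [ 0.4847 -0.2662]
seat [0.5767 0.0096] [0.5747 0.0103]
base [0.576  0.0078] [0.5746 0.0094]
posttop [0.5787 0.0073] [0.5763 0.0034]
bar [0.5019 0.2681] [0.5132 0.2083] [0.5129 0.206 ] [0.4995 0.2715]
tray [ 0.5176 -0.2277] [ 0.5142 -0.2182]
foot [0.4606 0.2703] [0.4773 0.1896]
top 79 [0.5076 0.2405 0.1256] axis -77.3 -0.029434668634527407 0.030588226912080786 mid [0.50776492 0.23997262] [0.11940386 0.12598379 0.130767  ]
TCP [ 0.48384192 -0.26702001  0.09660432] [325. 166.] seen (325.8333333333333, 157.5) top [357.1 229.4]
tube@ 0.045 [322.2 412.2]
tube@ 0.005 [318.6 468. ]
0  
tube 86 [ 0.4844816  -0.26344822  0.04074106]
0  
tube 30 [ 0.48129014 -0.25407424  0.0433252 ]
150 [(np.float64(568.0), np.float64(-469.0), np.float64(-1.0)), (np.float64(485.0), np.float64(-239.0), np.float64(179.0)), (np.float64(475.0), np.float64(-236.0), np.float64(184.0)), (np.float64(475.0), np.float64(-268.0), np.float64(162.0))]
152 [(np.float64(565.0), np.float64(-461.0), np.float64(-4.0)), (np.float64(491.0), np.float64(-260.0), np.float64(155.0)), (np.float64(479.0), np.float
[... 1593 characters left out ...]
mean(0); a=np.linalg.svd(q-C)[2][0]; e=(q-C)@a
  ret = um.true_divide(
r.py:19: RuntimeWarning: Mean of empty slice.
  print(n,len(p),p.mean(0).round(4),"axis",np.degrees(np.arctan2(a[1],a[0])).round(1),e.min(),e.max(), "mid",C+a*(e.min()+e.max())/2, np.percentile(p[:,2],[5,50,95]))
Traceback (most recent call last):
  File "r.py", line 19, in <module>
    print(n,len(p),p.mean(0).round(4),"axis",np.degrees(np.arctan2(a[1],a[0])).round(1),e.min(),e.max(), "mid",C+a*(e.min()+e.max())/2, np.percentile(p[:,2],[5,50,95]))
                                                                                        ~~~~~^^
ValueError: zero-size array to reduction operation minimum which has no identity
```

View pics/t3.png

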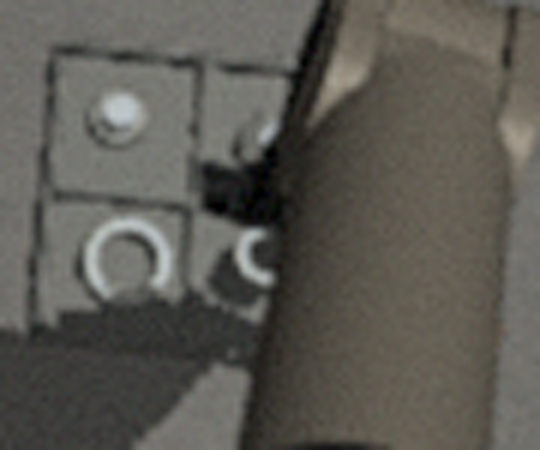

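The tube hasn't moved: predicted pixel (322,412), seen (327,413). The fingertips, though, sit about 8 px higher than the reported TCP, and depth puts them at z≈0.13 instead of 0.097. So the real tips are about 3 cm above the reported TCP and the fingers closed above the tube. I'll measure that offset more exactly and look at x and y too.

Run:
```python
from h import *
o=bot.get_obs(); tcp=o["eef_pos"]; s=cam("side")
for z in(.10,.12,.125,.13,.135,.14): print(z,proj(s,[tcp[0],tcp[1],z]),"near face",proj(s,[tcp[0],tcp[1]+.009,z]))
px=s["pixels"].astype(int).sum(2); W=cloud(s)
m=(px<200); 
for v in range(146,164): 
    u=[k for k in range(315,340) if m[v,k]]; 
    print(v,u[:1],u[-1:], np.nanmedian(W[v,u],axis=0).round(3) if u else "")
```

```text
0.1 [325.2 165.3] near face [324.3 166.9]
0.12 [325.5 160.3] near face [324.6 161.9]
0.125 [325.6 159.1] near face [324.7 160.7]
0.13 [325.7 157.8] near face [324.7 159.4]
0.135 [325.7 156.5] near face [324.8 158.1]
0.14 [325.8 155.3] near face [324.9 156.9]
146 [318] [330] [ 0.477 -0.221  0.208]
147 [319] [329] [ 0.477 -0.22   0.201]
148 [319] [328] [ 0.477 -0.224  0.197]
149 [321] [328] [ 0.476 -0.231  0.189]
150 [323] [327] [ 0.475 -0.236  0.184]
151 [324] [326] [ 0.476 -0.232  0.182]
152 [324] [326] [ 0.484 -0.258  0.158]
153 [324] [326] [ 0.483 -0.254  0.158]
154 [324] [326] [ 0.482 -0.254  0.154]
155 [324] [326] [ 0.48  -0.252  0.152]
156 [324] [326] [ 0.481 -0.253  0.148]
157 [325] [326] [ 0.479 -0.251  0.146]
158 [] [] 
159 [] [] 
160 [] [] 
161 [] [] 
162 [] [] 
163 [] []
```

The x and y agree: the near face at y≈-0.253 matches 14.5 mm finger thickness. In z the true tip is about 0.04 above the reported value. I open again and descend about 4 cm lower than before, in stages, watching the force.

```bash
python3 -m jog '[[0,0,0,0],[0,0,0,0],[0,0,0,0],[0,0,3,0],[0,0,6,0],[0,0,8,0],[0,0,9,0],[0,0,9.5,0],[0,0,9.5,0]]' -0.13 40;  python3 -m jog '[[0,0,0.5,0],[0,0,1,0],[0,0,1.4,0],[0,0,1.4,0],[0,0,1.4,0]]'
python3 - <<'E'
from h import *
c=cam("side"); save(c,"s4.png",(270,140,370,215),6)
E
```

```text
t: 4.73
eef_pos: [0.484, -0.267, 0.0014]
tool_rot: [-0.0, 0.999, -0.04, -0.001]
contact_force: [0.2, 1.1, 0.5]
gripper_width: 0.561
grasp_force: 0.0
t: 5.15
eef_pos: [0.4843, -0.2672, -0.0119]
tool_rot: [0.0, 0.999, -0.04, 0.0]
contact_force: [-0.1, 0.9, 0.2]
gripper_width: 0.562
grasp_force: 0.0
```

View pics/s4.png

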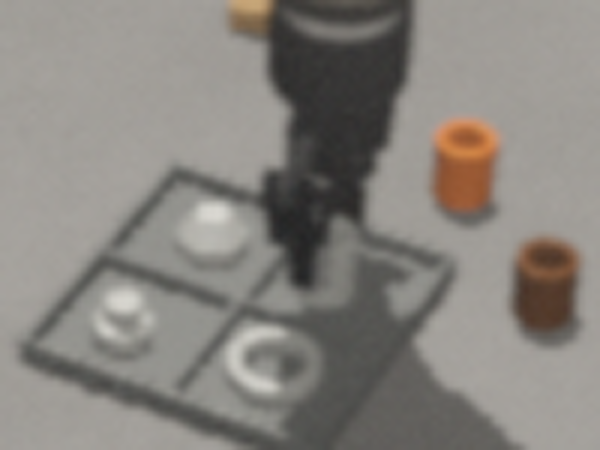

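The near fingertip at (302,285) works out to a true z≈0.03, still 15 mm below the tube rim, with no contact. I go 1.3 cm more and close.

```bash
python3 -m jog '[[0,0,0.5,0],[0,0,1,0],[0,0,1.3,0],[0,0,1.3,0],[0,0,1.3,0]]'; python3 -m jog '[[0,0,0,0],[0,0,0,0],[0,0,0,0],[0,0,0,0],[0,0,0,0],[0,0,0,0],[0,0,0,0],[0,0,0,0]]' 1 40
```

```text
t: 5.62
eef_pos: [0.484, -0.2671, -0.0254]
tool_rot: [-0.0, 0.999, -0.04, -0.0]
contact_force: [-0.0, 0.7, 0.5]
gripper_width: 0.564
grasp_force: 0.0
t: 6.28
eef_pos: [0.4845, -0.2673, -0.0248]
tool_rot: [0.0, 0.999, -0.04, 0.0]
contact_force: [0.9, -0.2, 3.8]
gripper_width: 0.411
grasp_force: 40.1
```

Holding: opening 35 mm, 40 N. Tube bottom z=0.005 corresponds to reported z=-0.025. I lift it and carry it above the post.

```bash
python3 -m jog '[[0,0,-0.5,0],[0,0,-1.5,0],[0,0,-3,0],[0,0,-5,0],[0,0,-7,0],[0,0,-9,0],[0,0,-10,0],[0,0,-10,0]]'; python3 -m jog '[[0.5,-2,0,0],[1.2,-5,0,0],[2,-8,0,0],[2.8,-11,0,0],[3.5,-14,0,0],[4.3,-17,0,0],[5,-20,0,0],[5.7,-23,0,0],[6.3,-26,0,0],[6.7,-27.5,0,0],[6.9,-28.3,0,0],[6.9,-28.3,0,0],[6.9,-28.3,0,0],[6.9,-28.3,0,0]]'
python3 - <<'E'
from h import *
from scipy.spatial.transform import Rotation as R
o=bot.get_obs(); q=o["tool_rot"]; M=R.from_quat(np.r_[q[1:],q[0]]).as_matrix()
print(((np.array([.5757,.0098,0])-o["eef_pos"])@M*100).round(2))
s=cam("side"); t=cam("top")
a=cv2.resize(s["pixels"][165:245,225:305],(400,400),interpolation=2);b=cv2.resize(t["pixels"][170:250,235:315],(400,400),interpolation=2)
cv2.imwrite("pics/c5.png",np.hstack([a,b])[:,:,::-1])
for n,c,u0,v0 in(("s",s,225,165),("t",t,235,170)):
    for p in([.5757,.0098,.03],[.5757,.0098,.048],o["eef_pos"]+[0,0,.030],o["eef_pos"]+[0,0,.07]): print(n,((proj(c,p)-[u0,v0])*5+2.5).round())
E
```

```text
t: 6.95
eef_pos: [0.4859, -0.268, 0.0777]
tool_rot: [0.001, 0.999, -0.04, 0.002]
contact_force: [0.5, 0.4, -0.4]
gripper_width: 0.412
grasp_force: 39.9
t: 8.12
eef_pos: [0.5747, 0.0072, 0.0745]
tool_rot: [0.001, 0.999, -0.041, -0.001]
contact_force: [-0.6, -0.9, -0.7]
gripper_width: 0.411
grasp_force: 40.0
[ 0.09 -0.28  7.45]
s [200. 328.]
s [199. 306.]
s [199. 235.]
s [197. 183.]
t [199. 193.]
t [198. 188.]
t [201. 170.]
t [200. 155.]
```

View pics/c5.png

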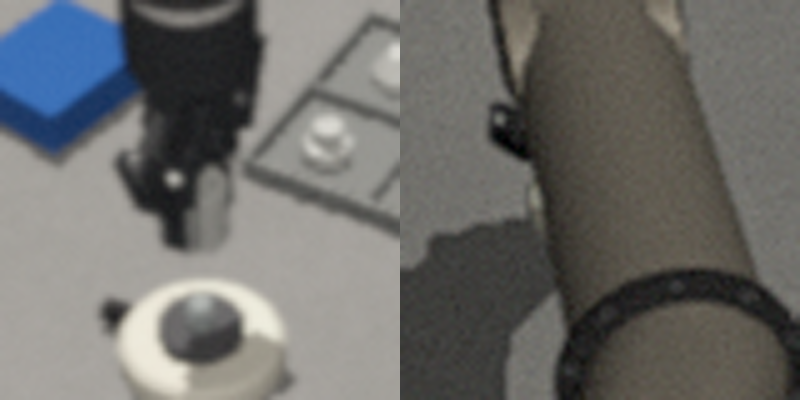

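The tube hangs at left-panel (198,240 bottom), almost directly over the post at (203,303). Prediction and picture agree within a pixel. I lower to just above the post tip, then go in with force checks.

```bash
python3 -m jog '[[0,-0.25,1,0],[0,-0.25,2.5,0],[0,-0.25,4,0],[0,-0.25,5,0],[0,-0.25,5,0],[0,-0.25,5,0]]'; python3 -m jog '[[0,0,0.3,0],[0,0,0.6,0],[0,0,0.9,0],[0,0,1.2,0],[0,0,1.2,0],[0,0,1.2,0]]'
```

```text
t: 8.72
eef_pos: [0.575, 0.0116, 0.0243]
tool_rot: [0.0, 0.999, -0.04, -0.001]
contact_force: [-0.7, 0.2, 0.1]
gripper_width: 0.41
grasp_force: 40.0
t: 9.22
eef_pos: [0.5772, 0.0093, 0.0141]
tool_rot: [0.001, 0.999, -0.041, 0.001]
contact_force: [2.1, -5.9, 4.2]
gripper_width: 0.411
grasp_force: 40.6
```

Contact on the taper pushes towards -y and a little +x. I follow it by 1.5 mm and continue slowly.

```bash
python3 -m jog '[[0.05,0.15,0,0],[0.05,0.2,0.2,0],[0.05,0.2,0.4,0],[0.05,0.2,0.4,0],[0.05,0.2,0.4,0]]'
```

```text
t: 9.63
eef_pos: [0.5763, 0.0085, 0.0087]
tool_rot: [0.001, 0.999, -0.04, 0.0]
contact_force: [0.9, -5.6, 0.6]
gripper_width: 0.413
grasp_force: 40.4
```

```bash
python3 -m jog '[[0,0.1,0,0],[0.05,0.2,0.2,0],[0.05,0.2,0.4,0],[0.05,0.2,0.4,0],[0.05,0.2,0.4,0]]'; python3 -m jog '[[0,0,0.2,0],[0,0,0.3,0],[0,0,0.4,0],[0,0,0.4,0],[0,0,0.4,0]]'
```

```text
t: 10.05
eef_pos: [0.5757, 0.0083, 0.0045]
tool_rot: [-0.0, 0.999, -0.039, -0.001]
contact_force: [0.4, -1.5, -1.9]
gripper_width: 0.411
grasp_force: 40.2
t: 10.47
eef_pos: [0.5761, 0.0083, 0.0009]
tool_rot: [-0.0, 0.999, -0.039, -0.0]
contact_force: [0.4, -0.4, -0.0]
gripper_width: 0.411
grasp_force: 40.3
```

```bash
python3 -m jog '[[0,0,0.1,0],[0,0,0.2,0],[0,0,0.2,0],[0,0,0.2,0]]'; python3 -m jog '[[0,0,0.1,0],[0,0,0.2,0],[0,0,0.2,0],[0,0,0.2,0]]'
```

```text
t: 10.8
eef_pos: [0.5765, 0.0082, 0.0002]
tool_rot: [-0.0, 0.999, -0.04, 0.0]
contact_force: [-3.6, 0.5, 11.8]
gripper_width: 0.413
grasp_force: 41.3
t: 11.13
eef_pos: [0.5765, 0.0082, 0.0]
tool_rot: [-0.0, 0.999, -0.04, 0.0]
contact_force: [-9.6, -0.3, 29.1]
gripper_width: 0.413
grasp_force: 42.9
```

Seated: z stopped at 0.000 as predicted and the force is rising. I relieve the push, open and lift.

```bash
python3 -m jog '[[0,0,-0.3,0],[0,0,-0.35,0],[0,0,-0.35,0]]'; python3 -m jog '[[0,0,0,0],[0,0,0,0],[0,0,0,0],[0,0,0,0],[0,0,0,0]]' -0.13; python3 -m jog '[[0,0,-1,0],[0,0,-2,0],[0,0,-4,0],[0,0,-7,0],[0,0,-10,0],[0,0,-12,0],[0,0,-12,0],[0,0,-12,0]]'
python3 - <<'E'
from h import *
o=bot.get_obs(); s=cam("side"); save(s,"s6.png",(170,160,330,320),3.7)
W=cloud(s).reshape(-1,3); p=W[(np.hypot(W[:,0]-.5757,W[:,1]-.0095)<.03)&(W[:,2]>.035)&(W[:,2]<.085)]
print(len(p),np.percentile(p[:,2],[50,90,97]), p[p[:,2]>.064].mean(0))
E
```

```text
t: 11.38
eef_pos: [0.5765, 0.008, 0.0007]
tool_rot: [-0.0, 0.999, -0.04, 0.0]
contact_force: [-0.7, -0.5, -1.2]
gripper_width: 0.413
grasp_force: 40.3
t: 11.8
eef_pos: [0.5762, 0.0079, 0.0003]
tool_rot: [0.0, 0.999, -0.04, -0.0]
contact_force: [-0.5, -0.7, -0.6]
gripper_width: 0.568
grasp_force: 0.0
t: 12.47
eef_pos: [0.5776, 0.008, 0.1229]
tool_rot: [-0.0, 0.999, -0.04, 0.002]
contact_force: [-0.4, -0.6, -0.4]
gripper_width: 0.565
grasp_force: 0.0
177 [0.06013109 0.07028564 0.07157777] [0.57649493 0.01144765 0.06835999]
```

View pics/s6.png

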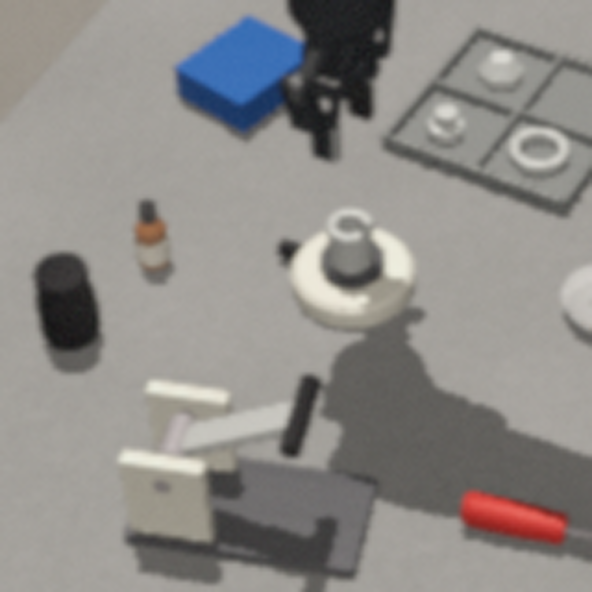

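The tube stands upright on the seat with the post inside it, at crop (350,245), and its top measures z≈0.070 as expected. The tray parts and lever are untouched. I've now viewed 11 pictures, one over the limit, so I use numbers only from here. Next: shut the fingers, turn by -0.28 so the wide side of the tip crosses the bar, and go above the crossbar.

```bash
python3 -m jog '[[-1,-2,-1,-0.1],[-2,-5,-1,-0.2],[-3,-8,-1,-0.28],[-4,-11,-1,-0.28],[-5.5,-14,-1,-0.28],[-7,-17,-1,-0.28],[-8,-19.5,-1,-0.28],[-8.8,-21.5,-1,-0.28],[-9.2,-22.3,-1,-0.28],[-9.2,-22.3,-1,-0.28],[-9.2,-22.3,-1,-0.28],[-9.2,-22.3,-1,-0.28]]' 1 20
python3 - <<'E'
from h import *
from scipy.spatial.transform import Rotation as R
o=bot.get_obs(); q=o["tool_rot"]; M=R.from_quat(np.r_[q[1:],q[0]]).as_matrix()
P=[];s=cam("side")
for i in range(4): P.append(bot.get_obs()["eef_pos"]); c=cam("top")
e=np.mean(P,0); print(e,M[:,0].round(3)); print(((np.array([.503,.238,.1])-e)@M*100).round(2))
# bar and fingertip in side view
W=cloud(s); px=s["pixels"].astype(int).sum(2)
for v in range(195,290,3):
    u=np.where(px[v,230:290]<140)[0]+230
    if len(u): print(v,u.min(),u.max(),np.nanmedian(W[v,u],axis=0).round(3))
print("pred tip",proj(s,e+[0,0,.042]),"bar",proj(s,[.507,.239,.1203]),proj(s,[.507-.199*.032,.239+.98*.032,.1203]),proj(s,[.507+.199*.032,.239-.98*.032,.1203]))
E
```

```text
t: 13.52
eef_pos: [0.5028, 0.2351, 0.1299]
tool_rot: [0.001, 0.995, 0.099, -0.0]
contact_force: [0.3, -0.3, -0.1]
gripper_width: 0.007
grasp_force: 0.0
[0.50287812 0.23551789 0.13028484] [ 0.98   0.197 -0.001]
[ 0.06 -0.25  3.03]
195 237 242 [0.499 0.277 0.414]
198 236 243 [0.498 0.279 0.408]
207 263 263 [0.465 0.24  0.361]
210 234 264 [0.469 0.249 0.359]
213 234 264 [0.488 0.268 0.359]
216 234 264 [0.468 0.248 0.338]
219 235 264 [0.481 0.261 0.336]
222 235 264 [0.486 0.267 0.33 ]
225 236 263 [0.485 0.267 0.32 ]
228 237 261 [0.486 0.27  0.312]
231 241 259 [0.486 0.266 0.303]
234 242 259 [0.489 0.266 0.293]
237 242 258 [0.488 0.268 0.282]
240 249 257 [0.486 0.252 0.261]
243 249 256 [0.487 0.257 0.254]
246 249 256 [0.492 0.249 0.235]
249 252 255 [0.491 0.246 0.22 ]
252 248 255 [0.485 0.272 0.24 ]
255 249 253 [0.483 0.277 0.236]
258 250 252 [0.5   0.246 0.186]
264 254 254 [0.51  0.214 0.124]
267 253 253 [0.508 0.225 0.125]
270 252 252 [0.505 0.238 0.129]
273 251 252 [0.503 0.246 0.127]
276 250 251 [0.5   0.256 0.128]
279 249 250 [0.499 0.264 0.126]
282 249 249 [0.5   0.267 0.117]
pred tip [252.2 258.2] bar [251.2 272.4] [248.1 282.2] [254.1 262.9]
```

The bar and tip positions agree with the prediction. I descend to just above contact, then follow the arc stepwise.

```bash
python3 -m jog '[[0,-0.2,1,0],[0,-0.2,2,0],[0,-0.2,3,0],[0,-0.2,3.5,0],[0,-0.2,3.5,0],[0,-0.2,3.5,0]]'; python3 -m jog '[[0,0,0.4,0],[0,0,0.8,0],[0,0,1.2,0],[0,0,1.5,0],[0,0,1.5,0],[0,0,1.5,0]]'
```

```text
t: 14.27
eef_pos: [0.5016, 0.2393, 0.0949]
tool_rot: [0.0, 0.995, 0.1, -0.001]
contact_force: [0.4, 0.6, -0.1]
gripper_width: 0.001
grasp_force: 0.0
t: 14.77
eef_pos: [0.5009, 0.2396, 0.0808]
tool_rot: [0.0, 0.995, 0.1, -0.001]
contact_force: [-4.5, -1.6, 6.7]
gripper_width: 0.003
grasp_force: 3.2
```

```bash
python3 -m jog '[[0,0,0.4,0],[0,0,0.8,0],[0,0,1.2,0],[0,0,1.5,0],[0,0,1.5,0],[0,0,1.5,0]]'
python3 - <<'E'
from h import *
s=cam("side"); W=cloud(s); px=s["pixels"].astype(int).sum(2)
for v in range(258,300,3):
    u=np.where(px[v,240:262]<140)[0]+240
    if len(u): print(v,u.min(),u.max(),np.nanmedian(W[v,u],axis=0).round(3))
E
```

```text
t: 15.27
eef_pos: [0.5009, 0.2395, 0.0657]
tool_rot: [0.0, 0.995, 0.1, -0.001]
contact_force: [-3.7, -0.4, 6.8]
gripper_width: -0.002
grasp_force: 3.2
258 249 258 [0.485 0.261 0.208]
261 251 257 [0.485 0.258 0.193]
264 251 257 [0.486 0.258 0.182]
267 251 256 [0.491 0.252 0.164]
270 254 256 [0.489 0.249 0.15 ]
273 251 254 [0.481 0.28  0.176]
276 251 254 [0.49  0.262 0.14 ]
279 253 253 [0.496 0.252 0.113]
282 253 256 [0.493 0.249 0.099]
285 252 255 [0.492 0.26  0.101]
288 251 254 [0.491 0.268 0.098]
```

```bash
python3 -m jog '[[-0.1,0,0.4,0],[-0.2,0,0.8,0],[-0.3,0,1.2,0],[-0.4,0,1.6,0],[-0.4,0,2.0,0],[-0.4,0,2.0,0],[-0.4,0,2.0,0]]'; python3 -m jog '[[0,0,0.3,0],[-0.1,0,0.6,0],[-0.1,0,0.9,0],[-0.1,0,0.9,0],[-0.1,0,0.9,0]]'
cat > b.py <<'E'
from h import *
s=cam("side"); W=cloud(s); px=s["pixels"].astype(int).sum(2)
for v in range(270,306,2):
    u=np.where(px[v,244:264]<150)[0]+244
    if len(u): print(v,u.min(),u.max(),np.nanmedian(W[v,u],axis=0).round(3))
for z in(.06,.065,.07,.075,.08):
    a=np.arcsin((z-.07)/.105); d=.105*np.cos(a); pv=np.array([.507,.239])+.0921*np.array([.98,.199]); b=pv-d*np.array([.98,.199])
    print(z,[proj(s,[b[0]-.199*k,b[1]+.98*k,z]).tolist() for k in(-.032,.032)])
t=cam("top"); A=cloud(t).reshape(-1,3); B=W.reshape(-1,3)
for n,C in(("top",A),("side",B)):
    d=C[:,:2]-pv; x=d@[.98,.199]; y=d@[-.199,.98]
    m=(abs(y)<.011)&(x>-.09)&(x<-.02)&(C[:,2]>.03)&(C[:,2]<.15); print(n,m.sum(), np.polyfit(x[m],C[m,2],1) if m.sum()>5 else "")
    m=(abs(y)<.034)&(abs(y)>.017)&(x<-.085)&(x>-.125)&(C[:,2]>.04)&(C[:,2]<.12); print("bar ends",m.sum(),np.percentile(C[m,2],[10,50,90]).round(4) if m.sum() else "", x[m].mean() if m.sum() else "")
E
python3 b.py
```

```text
t: 15.9
eef_pos: [0.4975, 0.2389, 0.0459]
tool_rot: [-0.0, 0.995, 0.1, -0.0]
contact_force: [-3.2, -0.1, 6.7]
gripper_width: -0.004
grasp_force: 3.3
t: 16.32
eef_pos: [0.4972, 0.2389, 0.0372]
tool_rot: [-0.0, 0.995, 0.1, 0.0]
contact_force: [-1.9, -1.0, 6.7]
gripper_width: 0.003
grasp_force: 3.4
270 253 259 [0.48  0.258 0.162]
272 253 259 [0.482 0.259 0.155]
274 253 258 [0.487 0.253 0.14 ]
276 254 258 [0.486 0.251 0.125]
278 256 260 [0.488 0.248 0.118]
280 252 256 [0.478 0.285 0.157]
282 253 256 [0.477 0.281 0.144]
284 253 256 [0.494 0.251 0.094]
286 254 256 [0.493 0.251 0.086]
288 255 257 [0.494 0.245 0.072]
290 254 257 [0.492 0.251 0.07 ]
292 253 257 [0.49  0.258 0.071]
294 253 256 [0.488 0.264 0.071]
296 253 256 [0.488 0.266 0.065]
0.06 [[259.8, 278.5], [254.1, 297.8]]
0.065 [[259.8, 277.3], [254.2, 296.6]]
0.07 [[259.8, 276.1], [254.1, 295.5]]
0.075 [[259.7, 274.9], [254.0, 294.2]]
0.08 [[259.5, 273.6], [253.8, 293.0]]
top 0 
bar ends 0  
side 188 [0.05733438 0.0734866 ]
bar ends 56 [0.0618 0.0684 0.0727] -0.10429508417086601
```

The arm's top surface slopes about 0.05 rad past level, and the bar axis is at ≈0.066 (paddle ≈0.54). I ease up 3 mm and re-measure.

```bash
python3 -m jog '[[0,0,-0.1,0],[0,0,-0.2,0],[0,0,-0.3,0],[0,0,-0.3,0],[0,0,-0.3,0],[0,0,-0.3,0],[0,0,-0.3,0]]'; python3 b.py | tail -4
python3 - <<'E'
from h import *
for n in("side","top"):
    W=cloud(cam(n)).reshape(-1,3); p=W[(np.hypot(W[:,0]-.5757,W[:,1]-.0095)<.03)&(W[:,2]>.035)&(W[:,2]<.085)]
    print(n,len(p),np.percentile(p[:,2],[50,90,97]).round(4) if len(p) else "")
E
```

```text
t: 17.0
eef_pos: [0.4973, 0.2389, 0.0404]
tool_rot: [-0.0, 0.995, 0.1, 0.001]
contact_force: [-2.2, 0.2, 7.0]
gripper_width: 0.001
grasp_force: 3.5
top 0 
bar ends 0  
side 196 [0.02065767 0.07347767]
bar ends 58 [0.0661 0.0722 0.0763] -0.10462097299732653
side 24 [0.0651 0.0698 0.0713]
top 102 [0.0634 0.0725 0.0755]
```

The arm slope is now 0.02 rad (paddle ≈0.52) with 7 N on the bar, and the tube is still seated. Handing in.

```bash
python3 -c "
from station import bot
print(bot.hand_in())"
```

```text
the job is handed in; nothing more can be done
None
```

The job is handed in: the tube stands on its seat, released, and the fingers are holding the lever level (about 0.52 rad, 7 N, t ≈ 17 s). The first grasp closed on air because the real fingertips sit about 4 cm above the reported tool point, and I viewed 11 pictures, one over the limit of 10.

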